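# Open the chart box lock and hold it

### The job

Lever up the steel flap over the chart box's lock with the thin blade of the wooden-handled tool and swing it open well past upright so that it stays back, then lay the tool down gently on the table. Take the key from its cork stand, push it straight down into the lock, wiggling it past the sticky wafers until it is fully home, and turn it a full quarter turn clockwise seen from above, against the lock's spring. Finish while still gripping the key and holding it turned, so that the chart box can be opened; leave the GPS case, clamp, coaster and bottle cap alone.

Things in the scene. Friction and masses are not known exactly. Their poses are not given: they have to be found in the camera images.
- chartbox: Fixed low cherry wood box, 242 (x) x 260 (y) x 60 mm tall. Origin: on the table under the lock axis; front face at x = -42 mm, back at x = +200 mm; z up. On top at the origin stands the round steel lock collar: 40 mm across, 14 mm tall (top at z = 74 mm), with a 24 mm round mouth. From x = 62 to 192 mm a 6 mm wooden lid lies on the box.
- lock_mouth (a point): Centre of the mouth of the lock collar at its top, 74 mm above the table; axes as the chart box. 3 mm below it lies the brass lock cylinder with the keyway, 15.4 x 5.4 mm plus a 2 mm chamfer, its long side along the box's x axis when joint plug is 0.
- wafer_top (a point): Centre of the top of the first of two hidden sticky wafers in the lock, 19 mm below lock_mouth; the second's top is 8 mm deeper. Each 4 mm thick, same keyway, no chamfer. One stands 0.2 to 0.3 rad clockwise, the other as much anticlockwise, so the key stops 15, then 7 mm short of home: press with 4 to 6 N and turn it slowly to and fro, up to 0.45 rad each way, till it drops through both.
- plug (a joint): Turn of the lock cylinder, rad: 0 = keyway along the box's x axis, grows clockwise seen from above; stops at -0.45 and 1.58. A spring (0.06 N m per rad) returns it to 0; about 0.16 N m is needed at the end. The key has about 0.1 rad of play, so the hand turns a little further than the cylinder. It counts as held turned above 1.35.
- flap (a joint): Opening of the steel flap over the lock, rad: 0 = shut and level, 1.57 = upright, 2.7 = stop. A stiff hinge (0.03 N m) keeps it wherever it is left. Open enough above 2.0.
- flap_hinge (a point): Middle of the flap's hinge axis, at x = 34 mm, z = 75.5 mm of the chart box; the axis runs along the box's y. The flap is a plate 64 mm long (towards the box's -x when shut) x 44 mm wide (y) x 3 mm thick; the hinge line lies in its underside.
- flap_edge (a point): Middle of the flap's free edge, at its underside. Shut, it is at x = -30 mm, z = 75.5 mm of the chart box; it overhangs the collar by 10 mm, with a 15.5 mm gap above the box's top: room for the blade.
- tool: Thin blade tool, loose, lying flat on the table, about 80 g. Origin: underside of the middle of its handle; x along the tool towards the blade, z up. Wooden handle 90 (x) x 20 (y) x 22 mm (z), blade 85 mm long beyond it, 20 mm wide, 2.5 mm thick, flat, at mid-height of the handle (z = 11 mm).
- tool_tip (a point): Middle of the blade's end, at x = 130 mm, z = 11 mm of the tool.
- keystand: Fixed cork block 60 x 60 x 44 mm, origin under its middle, x and y along its sides; the key stands in a slot in its top, 38 mm deep, 16 mm along its x and 6 mm along its y.
- key: Loose key standing upright, blade down, about 40 g. Origin: middle of the blade's end; z up the key, x along its width, y its thickness. Steel blade 14 (x) x 4 (y) x 34 mm long (z), square-ended, the same both ways round; above it the black plastic bow 34 (x) x 12 (y) x 36 mm tall (z = 34 to 70 mm): grip it across its y.
- key_shoulder (a point): Middle of the bow's underside, at z = 34 mm of the key. Fully home, it rests on the lock collar: it meets the point lock_mouth.
- gps: Bystander: green plastic handheld GPS case, 110 x 60 x 30 mm with a black aerial stub, lying on the chart box; origin under its middle.
- clamp: Bystander: steel chart clamp, 60 x 50 mm, about 32 mm tall over its spring lever, on the chart box; origin under its middle.
- coaster: Bystander: round grey silicone coaster, 92 mm across, 6 mm thick, on the table; origin under its middle.
- cap: Bystander: glass bottle cap, 34 mm across, 22 mm tall, on the coaster; origin under its middle.
Not all that is in view belongs to the job. What is meant by the tool is not green, pink or red, and is the smaller of those in its own colour.

How it is judged:
On the way, in this order (a step that is already met when the one before it is completed fails the run):
1. the flap is levered up by the blade tool (value of joint flap above 0.2 rad and contact force between tool and flap above 0.1 N), for 0.05 s.
2. the flap stands open past upright (value of joint flap above 2 rad), for 0.2 s.
3. the key is fully home in the lock, not yet turned (z of key_shoulder in the frame of lock_mouth between -0.004 and 0.003 m and horizontal distance between key_shoulder and lock_mouth below 0.005 m and angle between key's own z axis and vertical below 0.12 rad and value of joint plug below 1 rad), for 0.1 s.
At the end, for the whole second after the job is handed in: The key is fully home (shoulder within 3 mm of the collar's top, 5 mm of its centre, upright within 0.12 rad), the cylinder is turned past 1.35 rad with the fingers gripping the key (over 2 N), the flap is still open past 1.9 rad, and the tool lies at rest flat on the table (z of key_shoulder in the frame of lock_mouth between -0.004 and 0.003 m and horizontal distance between key_shoulder and lock_mouth below 0.005 m and angle between key's own z axis and vertical below 0.12 rad and value of joint plug above 1.35 rad and contact force between the fingers and key above 2 N and value of joint flap above 1.9 rad and height (world z) of tool below 0.006 m and angle between tool's own z axis and vertical below 0.15 rad and linear speed of tool below 0.03 m/s); the arm keeps its last pose, push and grip.
It fails at once if the GPS case is pushed about (over 25 mm) (distance of gps from where it was at the start of the episode above 0.025 m).
It fails at once if the clamp is pushed about (over 25 mm) (distance of clamp from where it was at the start of the episode above 0.025 m).
It fails at once if the coaster is pushed about (over 25 mm) (distance of coaster from where it was at the start of the episode above 0.025 m).
It fails at once if the bottle cap is pushed about (over 25 mm) (distance of cap from where it was at the start of the episode above 0.025 m).
It fails at once if the tool is dropped from a height instead of laid down (linear speed of tool above 0.9 m/s and contact force between the fingers and tool below 0.1 N).
It also fails if it takes over 72 s, if anything falls off the work surface, if the arm or the gripper's body presses on something with over 40 N, if the wrist force passes 120 N, or if a joint passes its speed limit or range.

### The arm

A 7-joint arm with a two-finger parallel gripper is mounted at the origin on the work surface. World frame = base frame: x ahead of the robot, y to its left, z up, the work surface at z = 0. Lengths are in m, angles in rad, forces in N, time in s.
With the tool pointing down it reaches from about 0.35 to 0.9 m from the base axis. Payload 19.9 kg.
Tool frame: the origin (TCP) lies between the finger pads; the fingertips stand 19 mm ahead of it and the grasp point (between the pads) is the TCP; z points along the fingers, y is the line along which they close (so a half turn about z gives the same grasp; the last joint's range is limited). The gripper opens to 94 mm and grips with 3 to 60 N. Pads are 16 mm wide; open, the fingers measure 119 mm over their backs; the gripper's body (75 mm by 177 mm) begins 78 mm behind the grasp point.
Start: joints at [1.073, 0.417, -0.01, 1.614, 0.005, 1.111, -0.053], TCP at [0.275, -0.561, 0.224] pointing down, gripper open.
Joint ranges: [-2.81, 2.81], [-0.39, 2.02], [-1.27, 1.25], [0.06, 2.57], [-1.19, 4.33], [0.19, 2], [-2.82, 2.82]. Speed limits (rad/s): [1.89, 1.89, 2.39, 2.39, 3.01, 3.01, 3.01].

### API

Orientations are given as a 3x3 rotation matrix whose columns are the frame's x, y, z axes.
In Python, from rig import robot gives the robot as it stands. Calls block until the motion is done:
- robot.move_ptp(position, orientation): joint-space move of the TCP to a pose.
- robot.move_linear(position, velocity=0.15, frame=None, threshold=None): straight line of the TCP; frame=None keeps the orientation; velocity is the mean speed in m/s. With threshold (N) it stops when the force on the tool has changed by that much, and returns True; else False.
- robot.goto_joints(angles): joint-space move.
- robot.gripper_to(opening): finger opening in m; the grip force is fixed at half the most; returns when the fingers have stopped.
- robot.pause(seconds).
- robot.ik(position, orientation): joint angles nearest the present ones, or None.
- robot.get_state(): the state.
- robot.grab_frame(name): name is "scene" or "top" or "wrist"; returns the picture (384x512x3 uint8, red, green, blue); there is no depth.
- robot.camera_info(name): a dict with "fx", "fy", "cx", "cy" (pixels), "rvec" (rotation vector, rad) and "tvec" (3), from world to camera coordinates, as OpenCV has them. Camera axes: x right, y down, z forward; pixel columns grow to the right and rows downward; lengths in m; the calibration is good to about 2 mm. A picture is of the moment at which its call begins: read the wrist's pose just before it. camera_info takes no time and is no camera call; for the wrist camera it gives the pose at the moment of the call.
A pose or a line that the arm cannot do raises robot.PlanningError and nothing moves.
- robot.sign_off(): hands the job in; it is judged then, once.
The state is a dict: "time": time; "qpos": joint angles; "joint_vel": joint speeds; "effort": joint torques, N m; "ee_pos": TCP position; "tool_rot": TCP orientation; "force": force on the tool from outside, world axes, zero at the start; "moment": the same for the moment, N m; "opening": finger opening in m; "grasp_force": force on a finger pad.
Only numpy, scipy, OpenCV 4.12 (cv2) and the standard library are available. Lean on these libraries where they do the work, as an engineer would, in place of code of your own. Each camera call takes 0.05 s, during which the arm holds its last target. There are 200 camera calls.

## Working session

There is one attempt and no reset: what is moved stays moved. The work goes in short steps, each a Python script; the robot and the scene stay as the last script left them, time stands still between calls to the robot, and variables do not carry over. Pictures are saved under pics/ and viewed, at most 10 in all, crops included, and the job is handed in when it is done.

```bash
ls; mkdir -p pics; python3 - <<'E'
from rig import robot
import cv2,numpy as np
for n in ["scene","top"]:
    im=robot.grab_frame(n); cv2.imwrite(f"pics/{n}0.png",im[:,:,::-1])
    c=robot.camera_info(n);print(n,c)
    R=cv2.Rodrigues(np.array(c['rvec']))[0];print(-R.T@np.array(c['tvec']))
a=cv2.imread("pics/top0.png");cv2.imwrite("pics/top0b.png",cv2.resize(a,(800,600),interpolation=cv2.INTER_CUBIC))
a=cv2.imread("pics/scene0.png");cv2.imwrite("pics/scene0b.png",cv2.resize(a,(800,600),interpolation=cv2.INTER_CUBIC))
s=robot.get_state();print(s)
E
```

```text
pics
scene {'fx': 481.5307065704859, 'fy': 481.5307065704859, 'cx': 247.06794943497812, 'cy': 186.00041609494758, 'rvec': array([ 1.79026295,  1.86073503, -0.68551554]), 'tvec': array([-0.05538653, -0.34966786,  1.71378824])}
[1.36375122 0.12366596 1.08963056]
top {'fx': 418.6183558402086, 'fy': 418.6183558402086, 'cx': 259.442408614616, 'cy': 183.04588250657923, 'rvec': array([ 2.11170158, -2.14755038,  0.1583671 ]), 'tvec': array([0.09009107, 0.54124079, 1.40878316])}
[0.30656675 0.06176205 1.47916539]
{'time': 0.1, 'qpos': array([ 1.07349994,  0.41791034, -0.01028087,  1.61409443,  0.00469938,
        1.11067305, -0.05299812]), 'joint_vel': array([-1.24898324e-03, -1.55270098e-03,  1.25222438e-03, -2.60785250e-03,
       -8.80586596e-04,  3.68912922e-04, -8.45549026e-05]), 'effort': array([ 1.26209918e-03, -8.52583265e+01,  6.40387852e-01, -4.26697719e+01,
       -4.88554768e-02,  1.62819814e-02,  7.66971834e-05]), 'ee_pos': array([ 0.27495825, -0.56093225,  0.2238986 ]), 'tool_rot': array([[ 8.97915450e-01,  4.40167632e-01, -5.48357347e-04],
       [ 4.40167964e-01, -8.97914994e-01,  9.09299876e-04],
       [-9.21339109e-05, -1.05784374e-03, -9.99999436e-01]]), 'force': array([-0.21707503,  0.40962873,  0.18286882]), 'moment': array([-0.02567048, -0.01469605, -0.00231361]), 'grasp_force': 0.0, 'opening': 0.09423327259881722}
```

View pics/top0b.png

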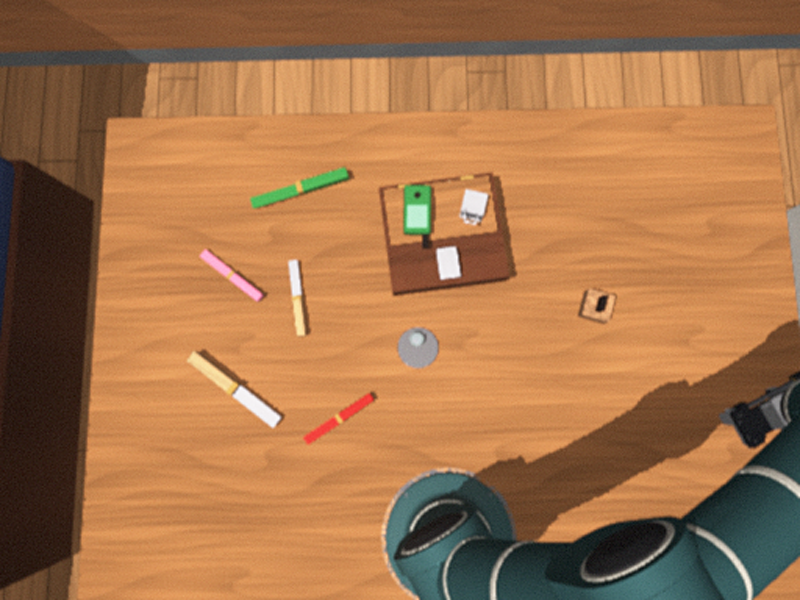

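View pics/scene0b.png

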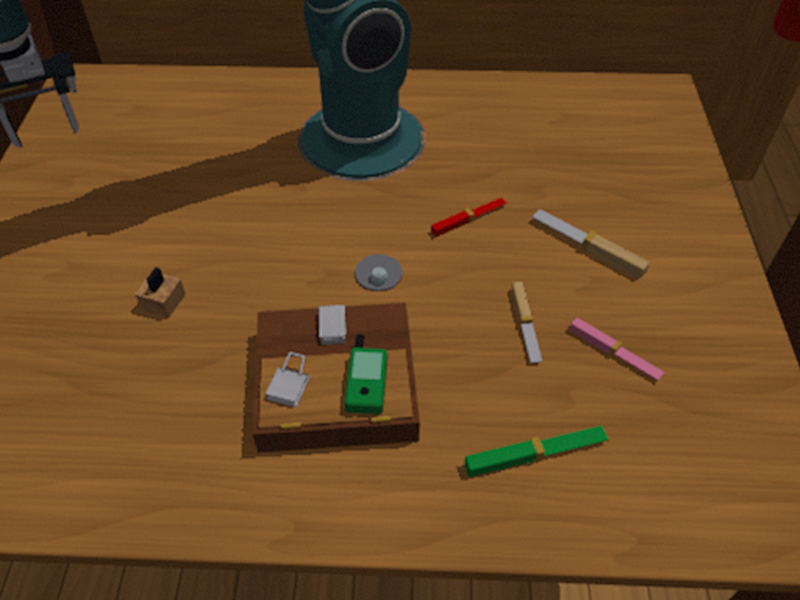

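Top view (800x600): the smaller wooden-handled tool has its handle at about (300,318) and its blade end at (294,262). The flap is at (449,262), the key at (601,302) on the stand at (598,305), and the GPS at (417,210) with its aerial at (426,240). The larger wooden tool at (235,390) is the decoy. Next I'll take closer wrist views.

```bash
cat > h.py <<'E'
from rig import robot
import cv2, numpy as np
def ray(c,uv):
    R=cv2.Rodrigues(np.array(c['rvec'],float))[0]; o=-R.T@np.array(c['tvec'],float)
    d=R.T@np.array([(uv[0]-c['cx'])/c['fx'],(uv[1]-c['cy'])/c['fy'],1.]); return o,d
def onz(c,uv,z):
    o,d=ray(c,uv); return o+d*(z-o[2])/d[2]
def proj(c,P):
    K=np.array([[c['fx'],0,c['cx']],[0,c['fy'],c['cy']],[0,0,1.]])
    return cv2.projectPoints(np.array(P,float).reshape(-1,1,3),np.array(c['rvec'],float),np.array(c['tvec'],float),K,None)[0].reshape(-1,2)
def down(yaw):
    "tool pointing down; gripper x axis at yaw, y (closing) at yaw-90deg"
    c,s=np.cos(yaw),np.sin(yaw); return np.array([[c,s,0],[s,-c,0],[0,0,-1.]])
E
python3 - <<'E'
from h import *
import pickle
c=robot.camera_info('top'); k=.64
for n,uv,z in [("toolH",(300,318),.02),("tip",(294,262),.011),("flap",(449,262),.077),("key",(601,300),.075),("stand",(598,305),.044),
  ("boxFL",(394,293),.06),("boxFR",(511,276),.06),("boxBL",(381,188),.06)]:
    print(n,onz(c,np.array(uv)*k,z).round(3))
w=robot.camera_info('wrist'); s=robot.get_state()
R=cv2.Rodrigues(w['rvec'])[0]; o=-R.T@w['tvec']
print("cam in tcp",s['tool_rot'].T@(o-s['ee_pos']), (s['tool_rot'].T@R.T).round(3), w['fx'])
E
```

```text
toolH [0.478 0.319 0.02 ]
tip [0.609 0.336 0.011]
flap [ 0.589 -0.016  0.077]
key [ 0.499 -0.341  0.075]
stand [ 0.493 -0.343  0.044]
boxFL [0.525 0.106 0.06 ]
boxFR [ 0.558 -0.152  0.06 ]
boxBL [0.765 0.132 0.06 ]
cam in tcp [ 0.07364284 -0.00044555 -0.16019151] [[ 0.    -0.967 -0.256]
 [ 1.     0.    -0.001]
 [ 0.001 -0.256  0.967]] 323.1013233647615
```

```bash
python3 - <<'E'
from h import *
import pickle
D={}
for n,p,yaw in [("key",(.495,-.342,.20),.13),("box",(.59,-.016,.24),.13),("tool",(.53,.327,.14),.13)]:
    robot.move_ptp(p,down(yaw)); robot.pause(.2)
    c=robot.camera_info('wrist'); im=robot.grab_frame('wrist')
    D[n]=(c,im); cv2.imwrite(f"pics/w_{n}.png",cv2.resize(im[:,:,::-1],(800,600),interpolation=cv2.INTER_CUBIC))
    s=robot.get_state(); print(n,s['time'],s['qpos'].round(2),s['ee_pos'].round(3))
pickle.dump(D,open("D.pkl","wb"))
E
```

```text
key 1.5417 [ 0.6   0.4  -0.06  1.7   0.03  1.04 -0.91] [ 0.494 -0.343  0.2  ]
box 3.0833 [ 0.12  0.35 -0.19  1.68  0.07  1.12 -1.52] [ 0.59  -0.017  0.24 ]
tool 4.6917 [-0.37  0.52 -0.31  1.69  0.18  0.96 -2.19] [0.531 0.326 0.14 ]
```

View pics/w_key.png

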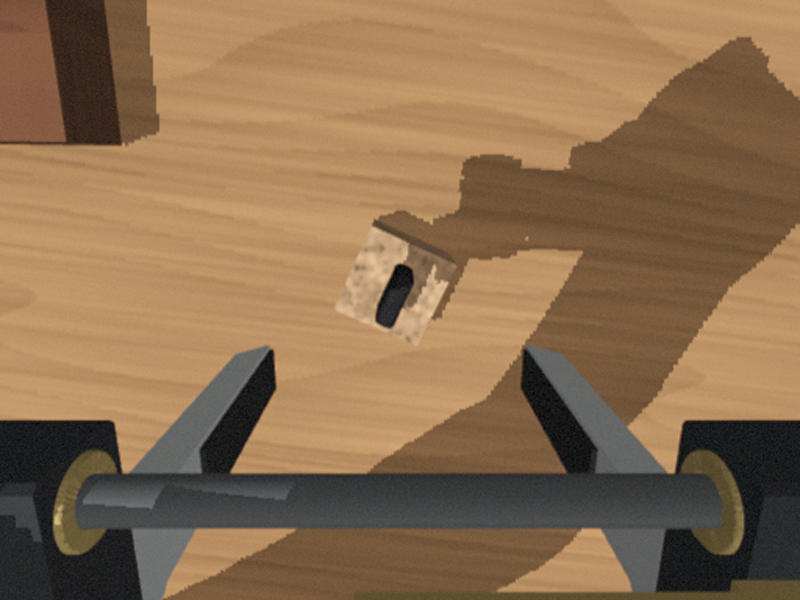

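View pics/w_box.png

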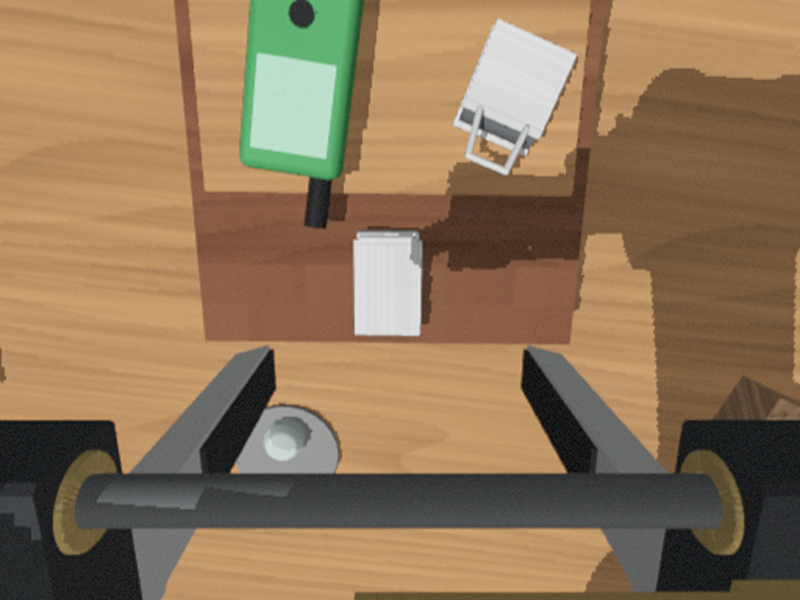

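View pics/w_tool.png

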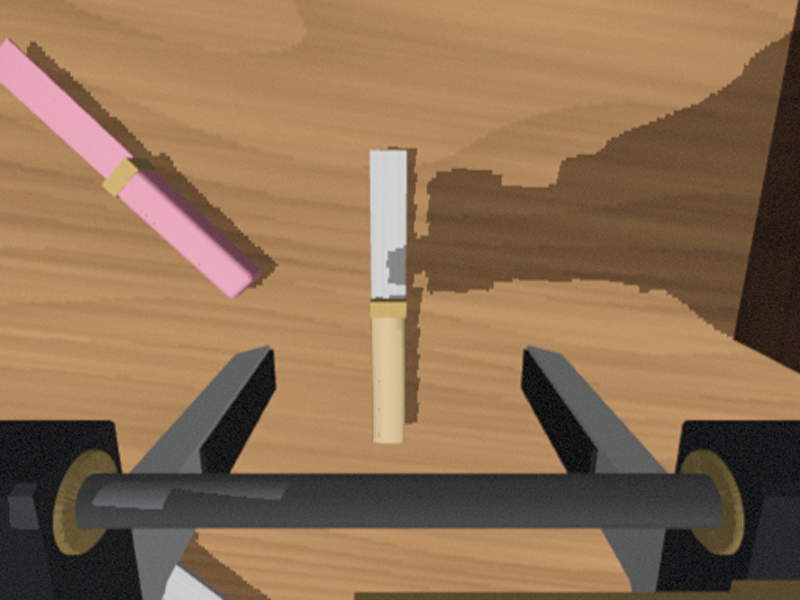

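The wrist views (800x600) show three things. The key bow runs from about (402,265) to (386,327) on the stand. The flap spans (353..421, 232..335), with the box's front corners at (206,340) and (570,343). The tool has its blade end at (389,150), ferrule at (389,308) and handle end at (389,443). I'll measure these with masks.

```bash
cat > m.py <<'E'
from h import *
import pickle
D=pickle.load(open("D.pkl","rb")); k=.64
def blob(mask,c):
    n,l,st,ce=cv2.connectedComponentsWithStats(mask.astype(np.uint8))
    i=l[int(c[1]),int(c[0])]
    if i==0: i=1+np.argmin(np.hypot(*(ce[1:]-c).T))
    return l==i
def plane_rect(c,m,z):
    cn=max(cv2.findContours(m.astype(np.uint8),0,cv2.CHAIN_APPROX_NONE)[0],key=cv2.contourArea).reshape(-1,2)
    P=np.array([onz(c,p,z)[:2] for p in cn])
    return cv2.minAreaRect((P*1000).astype(np.float32)),P
def show(t,r):print(t,np.round(r[0],1),np.round(r[1],1),round(r[2],1),np.round(cv2.boxPoints(r),1).tolist())
# tool
c,im=D['tool']; hsv=cv2.cvtColor(im,cv2.COLOR_RGB2HSV)
print("hsv blade,handle,table",hsv[140,248],hsv[240,248],hsv[240,290])
mb=blob((hsv[:,:,1]<45)&(hsv[:,:,2]>90),(248,120)); show("blade",plane_rect(c,mb,.01225)[0])
mh=blob((hsv[:,:,1]<105)&(hsv[:,:,1]>45)&(hsv[:,:,2]>160),(248,240)); show("handle",plane_rect(c,mh,.022)[0])
# flap + box
c,im=D['box']; hsv=cv2.cvtColor(im,cv2.COLOR_RGB2HSV)
mf=blob((hsv[:,:,1]<45)&(hsv[:,:,2]>100),(248,185)); show("flap",plane_rect(c,mf,.0785)[0])
print("hsv box,table",hsv[200,180],hsv[230,180])
mx=(hsv[:,:,0]<10)&(hsv[:,:,1]>80)&(hsv[:,:,2]<165)
pts=[]
for u in list(range(140,222))+list(range(272,360)):
    col=np.where(mx[195:235,u])[0]
    if len(col): pts.append((u,195+col.max()+.5))
P=np.array([onz(c,p,.06)[:2] for p in pts]); vx,vy,x0,y0=cv2.fitLine(P.astype(np.float32),cv2.DIST_HUBER,0,.01,.01).ravel()
print("front line dir",vx,vy,"yaw",np.arctan2(-vx,vy) if vy>0 else np.arctan2(vx,-vy),"pt",x0,y0)
row=[(v,np.where(mx[v,100:400])[0]+100) for v in (205,210,214)]
for v,r in row: print(v,onz(c,(r.min()-.5,v),.06).round(4),onz(c,(r.max()+.5,v),.06).round(4))
# key
c,im=D['key']; hsv=cv2.cvtColor(im,cv2.COLOR_RGB2HSV)
mk=blob(hsv[:,:,2]<70,(252,190)); 
for z in(.044,.08): show("key%g"%z,plane_rect(c,mk,z)[0])
ms=blob((hsv[:,:,1]<75)&(hsv[:,:,2]>90),(240,170)); ms|=mk
for z in (.044,): show("stand",plane_rect(c,ms,z)[0])
out=np.hstack([cv2.resize(im[130:230,205:305,::-1],(400,400),interpolation=0),cv2.resize(cv2.cvtColor(((ms|mk)*160+mk*95).astype(np.uint8),8)[130:230,205:305],(400,400),interpolation=0)])
cv2.imwrite("pics/keyz.png",out)
E
python3 m.py
```

```text
hsv blade,handle,table [ 60   1 209] [ 19  74 222] [ 16 120 176]
blade [570.1 337.3] [83.3 20.2] 6.7 [[527.5999755859375, 342.5], [529.9000244140625, 322.3999938964844], [612.5999755859375, 332.20001220703125], [610.2000122070312, 352.29998779296875]]
handle [479.4 326.4] [80.5 19.3] 7.4 [[438.29998779296875, 330.70001220703125], [440.70001220703125, 311.6000061035156], [520.5999755859375, 322.0], [518.0999755859375, 341.1000061035156]]
flap [587.8  -9.9] [69.1 45.1] 7.4 [[550.5999755859375, 8.0], [556.4000244140625, -36.70000076293945], [625.0, -27.799999237060547], [619.2000122070312, 16.899999618530273]]
hsv box,table [ 10 127 142] [ 15 115 193]
front line dir 0.06049521 -0.99816847 yaw 0.06053217 pt 0.5615843 -0.08428551
205 [ 0.5608 -0.038   0.06  ] [ 0.5614 -0.0424  0.06  ]
210 [ 0.5564 -0.0487  0.06  ] [ 0.5661 -0.1243  0.06  ]
214 [ 0.562  -0.1285  0.06  ] [ 0.5626 -0.1329  0.06  ]
key0.044 [ 486.8 -341. ] [14.4 41.9] 71.7 [[464.70001220703125, -341.20001220703125], [504.3999938964844, -354.3999938964844], [508.8999938964844, -340.70001220703125], [469.20001220703125, -327.5]]
key0.08 [ 496.  -340.1] [12.8 37.1] 71.7 [[476.3999938964844, -340.29998779296875], [511.6000061035156, -352.0], [515.5999755859375, -339.79998779296875], [480.3999938964844, -328.20001220703125]]
stand [ 380.8 -226.1] [ 37.2 141.1] 55.0 [[312.3999938964844, -200.8000030517578], [427.8999938964844, -281.79998779296875], [449.20001220703125, -251.39999389648438], [333.70001220703125, -170.39999389648438]]
```

View pics/keyz.png

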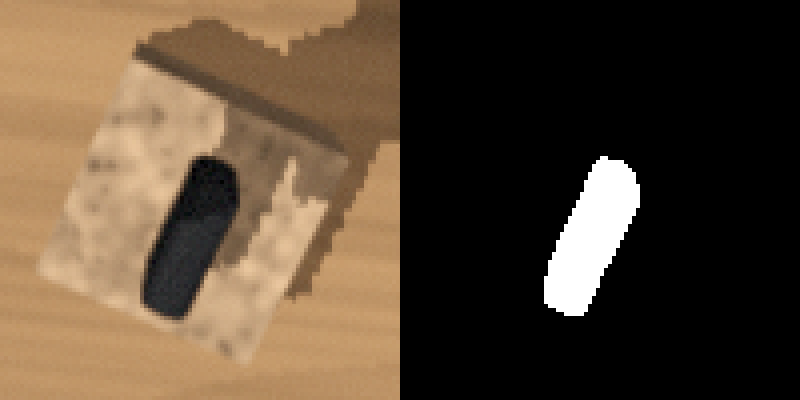

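The zoomed crop shows the stand-top corners at zoom pixels (135,60), (347,157), (250,363) and (38,270). The bow is rounded, so I'll use the stand centre. I'll refit the box and stand, then grasp the tool.

```bash
python3 - <<'E'
from h import *
import pickle
D=pickle.load(open("D.pkl","rb"))
c,im=D['key']
P=np.array([onz(c,(205+(u-2)/4,130+(v-2)/4),.044)[:2] for u,v in [(135,60),(347,157),(250,363),(38,270)]])
print("stand",P.round(4).tolist(),P.mean(0).round(4)); e=(P[0]-P[3]+P[1]-P[2])/2; f=(P[0]-P[1]+P[3]-P[2])/2
print(np.linalg.norm(e),np.linalg.norm(f),np.arctan2(e[1],e[0]),np.arctan2(-f[0],f[1]))
c,im=D['box']; g=cv2.GaussianBlur(im,(3,3),0).astype(float)
pts=[]
for u in list(range(140,222))+list(range(275,355)):
    d=np.diff(g[205:232,u,1]); i=d.argmax(); pts.append((u,205+i+.5))
P=np.array([onz(c,p,.06)[:2] for p in pts]); vx,vy,x0,y0=cv2.fitLine(P.astype(np.float32),cv2.DIST_HUBER,0,.001,.001).ravel()
if vy<0: vx,vy=-vx,-vy
print("front",vx,vy,np.arctan2(-vx,vy),x0,y0)
e=[]
for v in range(150,214,4):
    dl=np.diff(g[v,118:150,1]).argmin()+118.5
    e.append(onz(c,(dl,v),.06)[:2])
for v in range(185,214,4):
    dr=np.diff(g[v,350:385,1]).argmax()+350.5
    e.append(onz(c,(dr,v),.06)[:2])
n=np.array([vx,vy]); m=np.array([vy,-vx]); o=np.array([x0,y0])
for q in e: print(((q-o)@n*1000).round(1),end=' ')
print()
fc=np.array([.5835,-.0105]); print("flap-origin: depth from front",(fc-o)@m,"lat",(fc-o)@n)
E
```

```text
stand [[0.5294, -0.3219], [0.5123, -0.3769], [0.4556, -0.3605], [0.4734, -0.3036]] [ 0.4927 -0.3407]
0.058995577155143905 0.05861395136073138 -0.2987773213623458 -0.302659983574063
front -0.117196806 0.9931087 0.11746676 0.54153067 -0.013965014
129.0 129.4 128.8 129.2 128.5 128.9 129.3 128.6 129.0 129.4 128.7 129.1 128.4 128.8 129.2 128.5 -133.8 -134.3 -134.7 -135.2 -131.3 -130.6 -131.1 -130.4 
flap-origin: depth from front 0.042086196199165586 lat -0.0014775356853343824
```

```bash
python3 - <<'E'
from h import *
p=np.array([.4835,.3264])
R=down(.122)
robot.move_ptp([*p,.06],R); robot.move_linear([*p,.0215],velocity=.06,threshold=15)
robot.gripper_to(0.0); s=robot.get_state(); print(s['time'],s['ee_pos'],s['opening'],s['grasp_force'],s['force'])
robot.move_linear([*p,.13],velocity=.1); robot.pause(.2)
s=robot.get_state(); print(s['time'],s['ee_pos'],s['opening'],s['force'],s['moment'])
c=robot.camera_info('wrist');im=robot.grab_frame('wrist'); im2=robot.grab_frame('scene')
import pickle; pickle.dump((c,im,s),open("t.pkl","wb"))
cv2.imwrite("pics/grasp.png",np.hstack([cv2.resize(im,(400,300)),cv2.resize(im2,(400,300))])[:,:,::-1])
E
```

```text
7.0667 [0.48348439 0.32636637 0.02148551] 0.019772981163132607 30.000034868717194 [ 0.54406443 -0.18333542 -0.84003926]
8.5 [0.48333321 0.32629886 0.12955538] 0.019568773944178847 [-0.08021788  0.99989784 -0.68907063] [0.05334193 0.03524682 0.00975493]
```

View pics/grasp.png

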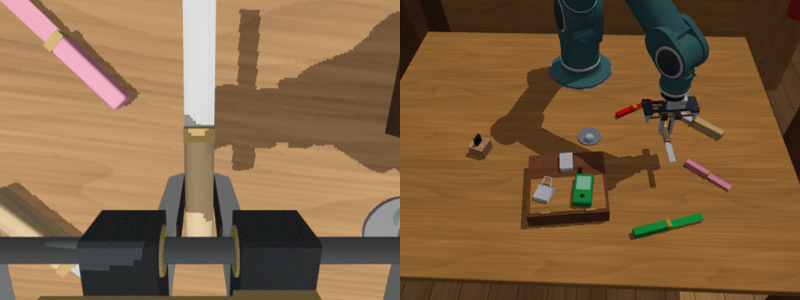

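Tool is held with the blade forward. Next: insert the blade and lever along the flap's arc.

```bash
cat >> h.py <<'E'
O=np.array([.5834,-.0103]); Y=.12
def box(x,y,z): # mm in box frame -> world m
    c,s=np.cos(Y),np.sin(Y); return np.array([O[0]+(c*x-s*y)/1e3,O[1]+(s*x+c*y)/1e3,z/1e3])
def tip(x,z): return box(x-129.5,0,z+10.5)
E
python3 - <<'E'
from h import *
R=down(Y)
for q in [tip(-75,67.5),tip(-24,67.5),tip(34+56,115)]: print(robot.ik(q,R) is not None)
robot.move_ptp(tip(-75,130),R)
robot.move_linear(tip(-75,67.5),velocity=.12)
robot.pause(.2); f0=robot.get_state()['force']
hit=robot.move_linear(tip(-24.5,67.5),velocity=.05,threshold=5)
s=robot.get_state(); print(hit,s['time'],s['ee_pos']-tip(-24.5,67.5),s['force']-f0)
c=robot.camera_info('wrist');im=robot.grab_frame('wrist')
cv2.imwrite("pics/insert.png",np.hstack([cv2.resize(im,(400,300)),cv2.resize(robot.grab_frame('scene'),(400,300))])[:,:,::-1])
E
```

```text
True
True
True
False 12.0333 [-2.70744813e-04 -5.94074905e-05 -6.35173926e-06] [-0.31346792 -0.36536951  1.27369246]
```

View pics/insert.png

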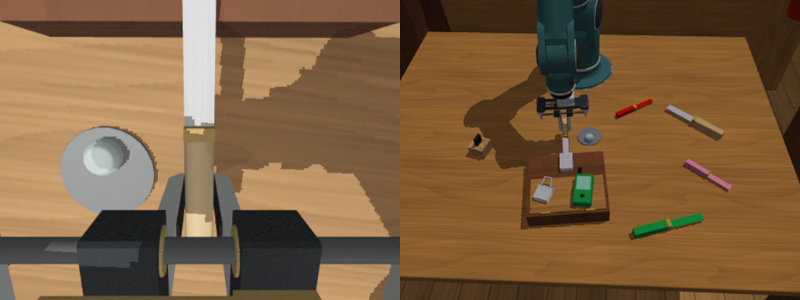

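The blade lies against the flap's front edge with no contact force. Now I'll lever it up.

```bash
python3 - <<'E'
from h import *
R=down(Y); r=57.5
f0=robot.get_state()['force']
for th in np.arange(0.1,2.41,.1):
    rr=r-6*min(th/1.2,1)
    robot.move_linear(tip(34-rr*np.cos(th),74.2+rr*np.sin(th)),velocity=.06)
    s=robot.get_state(); print(round(th,2),round(s['time'],2),(s['force']-f0).round(2),end=' | ')
robot.pause(.3)
robot.grab_frame('scene')
im=robot.grab_frame('wrist')
robot.move_linear(tip(-60,135),velocity=.12)
c=robot.camera_info('wrist'); im2=robot.grab_frame('wrist'); a=robot.grab_frame('scene')
c0=robot.camera_info('scene'); u,v=proj(c0,box(34,0,90))[0].astype(int)
z=a[v-38:v+37,u-50:u+50]
cv2.imwrite("pics/open.png",np.hstack([cv2.resize(im2,(400,300)),cv2.resize(z,(400,300),interpolation=2)])[:,:,::-1])
print(robot.get_state()['time'])
E
```

```text
0.1 12.49 [-0.16  0.37  0.25] | 0.2 12.74 [-0.68  0.03 -0.28] | 0.3 12.99 [-0.12 -0.15 -0.23] | 0.4 13.24 [-0.55 -0.22 -0.47] | 0.5 13.49 [ 0.51 -0.02  0.11] | 0.6 13.74 [-0.43 -0.5  -0.97] | 0.7 13.99 [-0.38 -0.28 -0.16] | 0.8 14.24 [-0.11  0.04 -0.76] | 0.9 14.49 [ 0.25 -0.68 -0.79] | 1.0 14.74 [-0.42 -0.13 -0.24] | 1.1 14.99 [-1.07 -0.84 -1.05] | 1.2 15.24 [-1.09 -0.42 -0.29] | 1.3 15.49 [ 0.12 -0.59  0.08] | 1.4 15.74 [-1.1  -0.1  -0.25] | 1.5 15.99 [-1.24 -0.81 -0.88] | 1.6 16.24 [ 0.12 -0.94 -0.23] | 1.7 16.49 [-0.29 -0.49 -0.06] | 1.8 16.74 [-0.98 -0.91  0.23] | 1.9 16.99 [-0.89 -0.33 -0.85] | 2.0 17.24 [-0.66 -0.08 -0.21] | 2.1 17.49 [ 0.16  0.88 -0.36] | 2.2 17.74 [-1.47 -0.72 -0.95] | 2.3 17.99 [-0.27  0.14  0.32] | 2.4 18.24 [-0.71 -0.59 -0.17] | 20.0167
```

View pics/open.png

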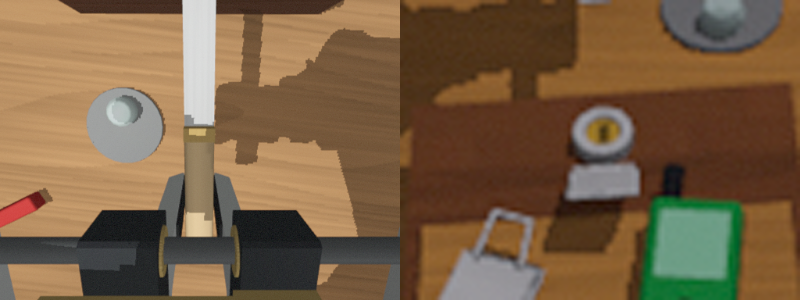

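The flap stands open and the lock is exposed, with the collar at crop pixel (602,133). Next: lay the tool back in its original place, then look at the lock from the flipped yaw and measure by mask.

```bash
python3 - <<'E'
from h import *
import pickle
p=[.4834,.3264]; R=down(.122)
robot.move_ptp([*p,.10],R)
robot.move_linear([*p,.03],velocity=.1)
h=robot.move_linear([*p,.0205],velocity=.02,threshold=4)
s=robot.get_state(); print(h,s['time'],s['ee_pos'],s['force'])
robot.gripper_to(.05); robot.move_linear([*p,.12],velocity=.15)
robot.gripper_to(.06)
F=down(Y+np.pi)
q=robot.ik(box(0,0,220),F); print(q)
robot.move_ptp(box(0,0,220),F); robot.pause(.3)
c=robot.camera_info('wrist'); im=robot.grab_frame('wrist'); s=robot.get_state(); print(s['time'],s['qpos'].round(2))
pickle.dump((c,im),open("lock.pkl","wb"))
hsv=cv2.cvtColor(im,cv2.COLOR_RGB2HSV)
uv=proj(c,box(0,0,74))[0]; print(uv)
u,v=uv.astype(int)
grey=((hsv[:,:,1]<50)&(hsv[:,:,2]>70)).astype(np.uint8)
w=np.zeros_like(grey); cv2.circle(w,(u,v),38,1,-1)
n,l,st,ce=cv2.connectedComponentsWithStats(grey*w); print(st[1:][st[1:,4]>30],ce[1:][st[1:,4]>30].round(1))
br=((hsv[:,:,0]>17)&(hsv[:,:,0]<32)&(hsv[:,:,1]>110)).astype(np.uint8)*w
n,l,st,ce=cv2.connectedComponentsWithStats(br); print(st[1:][st[1:,4]>30],ce[1:][st[1:,4]>30].round(1))
cv2.imwrite("pics/lock.png",cv2.resize(im[v-50:v+50,u-60:u+60,::-1],(720,600),interpolation=0))
E
```

```text
True 22.7083 [0.48349377 0.32636752 0.02137761] [-1.04575004 -0.66174539  6.0694921 ]
[ 0.74848289  0.57134047 -1.08304221  1.69982676  0.53743791  1.20300719
  1.22006598]
28.0 [ 0.75  0.57 -1.08  1.7   0.54  1.2   1.22]
[253.94732723 186.34853896]
[[234 164  41  42 896]
 [234 211  41  14 461]] [[254.  184.4]
 [253.6 216.4]]
[[243 175  23  21 292]] [[254.8 185.7]]
```

```bash
python3 - <<'E'
from h import *
import pickle
c,im=pickle.load(open("lock.pkl","rb")); hsv=cv2.cvtColor(im,cv2.COLOR_RGB2HSV)
grey=((hsv[:,:,1]<50)&(hsv[:,:,2]>70)).astype(np.uint8); grey[207:]=0
cs,hi=cv2.findContours(grey[150:,220:290],cv2.RETR_CCOMP,cv2.CHAIN_APPROX_NONE)
def back(uv,z):
    q=onz(c,uv,z)[:2]-O; cc,s=np.cos(Y),np.sin(Y); return np.round([1e3*(cc*q[0]+s*q[1]),1e3*(-s*q[0]+cc*q[1])],1)
for k,h in zip(cs,hi[0]):
    if cv2.contourArea(k)>80:
        e=cv2.fitEllipse(k); ctr=np.array(e[0])+[220,150]; print(h[3]>=0,ctr.round(2),np.round(e[1],1),"box mm",back(ctr,.074))
col=hsv[155:215,254]; print([tuple(x) for x in col[:,1:].tolist()])
br=((hsv[:,:,0]>17)&(hsv[:,:,0]<32)&(hsv[:,:,1]>110)); br[:170]=0;br[206:]=0;br[:,:235]=0;br[:,275:]=0
ys,xs=np.where(br); r=(xs.min()+xs.max())/2,(ys.min()+ys.max())/2; print("brass",r,back(r,.071))
E
```

```text
False [254.   184.75] [40.1 40.7] box mm [-1.6  0.1]
True [254.08 185.51] [24.3 25. ] box mm [-0.8  0.1]
[(129, 138), (128, 138), (125, 139), (123, 137), (126, 138), (123, 139), (133, 134), (126, 138), (114, 137), (40, 139), (2, 146), (1, 188), (0, 220), (2, 226), (1, 224), (0, 222), (1, 217), (1, 209), (8, 196), (69, 193), (111, 211), (117, 202), (125, 172), (128, 136), (132, 124), (122, 127), (130, 126), (130, 118), (130, 94), (122, 69), (129, 71), (135, 87), (131, 113), (122, 127), (124, 127), (129, 125), (122, 132), (121, 164), (115, 198), (118, 206), (113, 209), (107, 214), (74, 196), (1, 191), (2, 221), (1, 222), (1, 222), (1, 218), (1, 217), (2, 213), (8, 187), (84, 130), (125, 122), (134, 118), (130, 118), (104, 123), (33, 130), (2, 141), (4, 140), (0, 144)]
brass (np.float64(254.0), np.float64(185.0)) [-0.6  0.1]
```

```bash
python3 - <<'E'
from h import *
# bring the arm to a natural elbow, then over the key
robot.goto_joints([.60,.40,-.06,1.70,.03,1.04,1.80])
s=robot.get_state(); print(s['time'],s['ee_pos'])
k=np.array([.4927,-.3407]); R=down(-.30+np.pi)
robot.move_ptp([*k,.13],R); robot.pause(.2)
s=robot.get_state(); print(s['qpos'].round(2))
hit=robot.move_linear([*k,.0665],velocity=.06,threshold=8)
robot.gripper_to(0.0); s=robot.get_state(); print(hit,s['time'],s['opening'],s['grasp_force'],s['force'],s['ee_pos'])
E
```

```text
29.3 [ 0.49547539 -0.34134445  0.19906366]
[ 0.6   0.47 -0.06  1.76  0.03  0.91  1.8 ]
False 31.8917 0.01219948486794502 29.999860525131226 [-0.29087895 -0.04954754 -0.41685823] [ 0.4926666  -0.34071606  0.06648735]
```

```bash
cat >> h.py <<'E'
L=(-.7,.1)
def at(z,da=0,dx=0,dy=0): return box(L[0]+dx,L[1]+dy,z), down(Y+np.pi-da)   # da clockwise
E
python3 - <<'E'
from h import *
s=robot.get_state(); p=s['ee_pos']
robot.move_linear([p[0],p[1],.15],velocity=.1)
robot.move_linear([p[0],p[1],.19],velocity=.15)
robot.goto_joints(robot.ik(*at(190)))
P,R=at(137); robot.move_linear(P,velocity=.1,frame=R); robot.pause(.3)
s=robot.get_state(); f0=s['force']; print(s['time'],s['qpos'].round(2),s['opening'],s['force'],s['moment'])
np.save("f0.npy",f0)
P,R=at(106); hit=robot.move_linear(P,velocity=.025,frame=R,threshold=5)
s=robot.get_state(); print(hit,s['time'],s['ee_pos'],(s['force']-f0).round(2),s['moment'])
c=robot.camera_info('scene');u,v=proj(c,box(0,0,90))[0].astype(int);im=robot.grab_frame('scene')
w=robot.grab_frame('wrist')
cv2.imwrite("pics/ins.png",np.hstack([cv2.resize(w,(400,300)),cv2.resize(im[v-38:v+37,u-50:u+50],(400,300),interpolation=2)])[:,:,::-1])
E
```

```text
35.5667 [ 0.17  0.45 -0.26  1.79  0.14  0.91  1.54] 0.011981879022086585 [ 0.25332251  0.49196167 -0.08339636] [ 0.08905161 -0.0725901  -0.00047857]
True 36.5333 [ 0.58286968 -0.01019075  0.11048201] [0.81 0.34 3.31] [ 0.18677045 -0.29174324  0.0059001 ]
```

Stopped at the first wafer depth as expected (15 mm short of home). Now I'll wiggle it with a regulated press.

```bash
cat > wig.py <<'E'
from h import *
import sys
f0=np.load("f0.npy")
def st():
    s=robot.get_state(); return s, s['force'][2]-f0[2]
s,F=st(); z=s['ee_pos'][2]*1e3
da=0; d=1; T0=s['time']; zc=z-.3; n=0
tmax=float(sys.argv[1])
while s['time']-T0<tmax:
    if abs(da+d*.09)>.46: d=-d
    da+=d*.09
    P,R=at(zc,da); robot.move_linear(P,velocity=.03,frame=R)
    s,F=st(); za=s['ee_pos'][2]*1e3; n+=1
    print(round(s['time']-T0,2),round(da,2),round(zc,1),round(za,2),round(F,1),round(s['moment'][2],3),end=' | ')
    if za<95.9 and F>4: break
    zc+=np.clip((F-5)*.12,-.8,.8); zc=max(zc,za-2.5,94.5)
print("\n",n,s['ee_pos'],s['opening'],s['grasp_force'],s['time'])
E
python3 wig.py 3
```

```text
0.25 0.09 110.3 110.32 1.8 -0.052 | 0.5 0.18 109.9 109.99 1.0 0.014 | 0.75 0.27 109.5 109.5 1.2 0.044 | 1.0 0.36 109.0 109.1 1.3 -0.049 | 1.25 0.45 108.6 108.81 4.3 0.047 | 1.5 0.36 108.5 108.54 2.9 0.022 | 1.75 0.27 108.2 108.22 2.6 0.048 | 2.0 0.18 107.9 107.95 2.6 -0.05 | 2.25 0.09 107.6 107.71 3.8 -0.017 | 2.5 0.0 107.5 107.62 4.6 -0.017 | 2.75 -0.09 107.5 107.56 4.7 0.059 | 3.0 -0.18 107.4 107.51 4.9 -0.019 | 
 12 [ 0.58277579 -0.01067212  0.10751369] 0.012016972797158892 30.003143548965454 39.6333
```

```bash
sed -i 's/\*.12,-.8,.8/*.2,-.9,.5/' wig.py; sed -i 's/da=0; d=1/da=float(sys.argv[2]); d=int(sys.argv[3])/; s/zc=z-.3/zc=z-.2/' wig.py; python3 wig.py 5 -.18 -1
```

```text
0.25 -0.27 107.3 107.42 4.3 -0.038 | 0.5 -0.36 107.2 107.3 6.1 -0.032 | 0.75 -0.45 107.4 107.37 1.6 -0.069 | 1.0 -0.36 106.7 106.64 2.0 0.014 | 1.25 -0.27 106.1 106.01 2.3 -0.023 | 1.5 -0.18 105.6 105.53 3.3 0.01 | 1.75 -0.09 105.2 105.22 3.2 -0.002 | 2.0 -0.0 104.9 104.89 3.7 0.018 | 2.25 0.09 104.6 104.66 3.7 0.086 | 2.5 0.18 104.3 104.42 4.4 0.0 | 2.75 0.27 104.2 104.37 4.7 0.057 | 3.0 0.36 104.2 104.3 5.2 0.042 | 3.25 0.45 104.2 104.3 4.0 0.064 | 3.5 0.36 104.0 104.02 3.1 0.027 | 3.75 0.27 103.6 103.6 3.0 -0.003 | 4.0 0.18 103.2 103.33 3.7 0.036 | 4.25 0.09 103.0 103.16 6.1 -0.021 | 4.5 0.0 103.2 103.18 4.2 -0.071 | 4.75 -0.09 103.0 103.07 5.7 0.016 | 5.0 -0.18 103.1 103.13 2.3 -0.037 | 
 20 [ 0.58275567 -0.01066618  0.10312941] 0.011594292677832421 30.00238001346588 44.6333
```

```bash
python3 wig.py 4.5 -.18 -1
```

```text
0.25 -0.27 102.9 102.97 3.9 -0.028 | 0.5 -0.36 102.7 102.82 5.2 -0.123 | 0.75 -0.45 102.7 102.86 5.1 0.012 | 1.0 -0.36 102.8 102.75 3.3 -0.041 | 1.25 -0.27 102.4 102.37 2.2 -0.04 | 1.5 -0.18 101.9 101.83 1.9 0.001 | 1.75 -0.09 101.2 101.3 2.3 0.022 | 2.0 -0.0 100.7 100.86 4.9 0.055 | 2.25 0.09 100.7 100.82 5.0 0.058 | 2.5 0.18 100.7 100.82 4.2 0.015 | 2.75 0.27 100.6 100.78 5.6 0.06 | 3.0 0.36 100.7 100.77 4.5 0.046 | 3.25 0.45 100.6 100.75 5.6 0.089 | 3.5 0.36 100.7 100.69 3.1 0.009 | 3.75 0.27 100.3 100.26 2.5 -0.04 | 4.0 0.18 99.8 99.74 2.5 0.021 | 4.25 0.09 99.3 99.4 6.2 -0.063 | 4.5 0.0 99.5 99.46 2.2 -0.019 | 
 18 [ 0.58277781 -0.01053673  0.09946167] 0.01147961644856338 30.000829696655273 49.1333
```

```bash
python3 - <<'E'
from h import *
s=robot.get_state(); c=robot.camera_info('wrist'); w=robot.grab_frame('wrist')[:,:,::-1]
T=lambda x,z: proj(c,s['ee_pos']+s['tool_rot']@np.array([x,0,z]))[0]
for n,x,z in [("tcp",0,0),("bowtop+x",.017,-.0135),("bowtop",0,-.0135),("should",.017,.0225),("bladeend",.007,.0565)]: print(n,T(x,z).round(1),end=' ')
u,v=T(.01,.0)
old=cv2.imread("pics/ins.png")[:,:400]; old=cv2.resize(old,(512,384))
y0=int(v)-65; y0=max(0,min(y0,384-130)); x0=int(u)-43
cut=lambda a: cv2.resize(a[y0:y0+130,x0:x0+86],(395,597),interpolation=2)
print(x0,y0); cv2.imwrite("pics/cmp.png",np.hstack([cut(old),cut(w)]))
print(s['time'])
E
```

```text
tcp [254.  251.1] bowtop+x [253.9 230.9] bowtop [254.  262.8] should [254.  208.3] bladeend [254.  207.1] 210 168
49.1333
```

View pics/cmp.png

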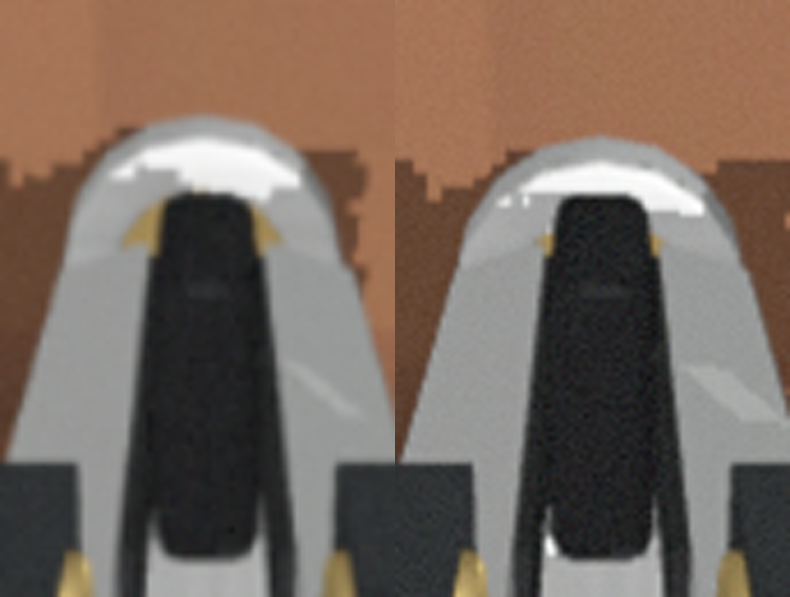

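The key hasn't slipped: the bow spans y 195–557 in both crops while the collar has come closer, so it is really going in. About 3 mm remain.

```bash
sed -i 's/za<95.9 and F>4/za<97.5 and F>7/' wig.py; python3 wig.py 3.5 0 -1
```

```text
0.25 -0.09 99.3 99.38 5.7 -0.099 | 0.5 -0.18 99.4 99.44 2.8 0.016 | 0.75 -0.27 99.0 99.2 6.1 -0.057 | 1.0 -0.36 99.2 99.22 2.7 -0.056 | 1.25 -0.45 98.7 99.02 6.8 -0.069 | 1.5 -0.36 99.1 99.05 2.2 -0.005 | 1.75 -0.27 98.5 98.44 1.8 0.002 | 2.0 -0.18 97.9 97.91 2.6 0.032 | 2.25 -0.09 97.4 97.56 5.6 0.03 | 2.5 -0.0 97.5 97.55 3.3 0.101 | 2.75 0.09 97.2 97.36 5.5 0.06 | 3.0 0.18 97.3 97.39 4.0 0.018 | 3.25 0.27 97.1 97.3 5.4 0.008 | 3.5 0.36 97.2 97.31 4.4 0.016 | 
 14 [ 0.58285103 -0.01032541  0.09730555] 0.011808327785560478 30.002599954605103 52.6833
```

```bash
sed -i 's/(F-5)/(F-6)/' wig.py; python3 wig.py 3.2 .36 1
```

```text
0.25 0.45 97.1 97.28 5.9 0.067 | 0.5 0.36 97.1 97.14 3.3 -0.023 | 0.75 0.27 96.6 96.54 2.2 -0.028 | 1.0 0.18 95.8 96.39 12.2 0.0 | 
 4 [ 0.58299037 -0.01021191  0.09639374] 0.011676038009653472 30.004798471927643 53.6833
```

The key is firmly home: TCP at 96.4 mm against the predicted 96.5, with a hard stop at 12 N. Now I'll turn it.

```bash
python3 - <<'E'
from h import *
f0=np.load("f0.npy")
def pr(t):
    s=robot.get_state(); print(t,round(s['time'],2),(s['ee_pos']*1e3).round(2),(s['force']-f0).round(1),s['moment'].round(3),round(s['opening'],4),s['qpos'][6].round(2))
P,R=at(96.1,0); robot.move_linear(P,velocity=.02,frame=R); robot.pause(.4); pr("home")
for a in np.arange(.15,1.64,.15).tolist()+[1.6]:
    P,R=at(96.1,a); robot.move_linear(P,velocity=.04,frame=R); pr(round(a,2))
P,R=at(96.1,1.65); robot.move_linear(P,velocity=.04,frame=R); robot.pause(.4); pr(1.65)
s=robot.get_state(); t=s['tool_rot']; print("actual da",(Y+np.pi-np.arctan2(t[1,0],t[0,0]))%(2*np.pi))
E
```

```text
home 54.42 [582.89 -10.53  96.39] [ 4.3 -3.8  8.8] [-0.768 -1.141  0.011] 0.0121 1.52
0.15 54.72 [582.85 -10.4   96.44] [ 3.9 -2.6  8.2] [-0.569 -1.072 -0.003] 0.012 1.39
0.3 55.02 [582.89 -10.39  96.43] [ 4.  -3.9  8.7] [-0.63  -1.063  0.002] 0.012 1.26
0.45 55.32 [582.94 -10.2   96.43] [ 3.7 -3.   7.9] [-0.441 -1.185  0.011] 0.0118 1.13
0.6 55.62 [582.98 -10.04  96.45] [ 4.4 -2.   6.2] [-0.29  -1.295  0.03 ] 0.0118 0.99
0.75 55.92 [583.08  -9.88  96.46] [ 5.2 -1.5  6.3] [-0.08  -1.431 -0.029] 0.012 0.86
0.9 56.22 [583.19  -9.79  96.45] [5.8 0.  6.2] [ 0.081 -1.667 -0.016] 0.012 0.73
1.05 56.52 [583.26  -9.66  96.43] [ 6.8 -0.1  5.1] [ 0.246 -1.908  0.01 ] 0.0119 0.6
1.2 56.82 [583.42  -9.54  96.42] [6.7 0.7 4.6] [ 0.272 -2.135  0.074] 0.0116 0.47
1.35 57.12 [583.56  -9.48  96.45] [7.4 1.  3.1] [ 0.294 -2.414  0.036] 0.0117 0.34
1.5 57.42 [583.7   -9.46  96.47] [8.8 0.9 2.3] [ 0.315 -2.733  0.028] 0.0119 0.21
1.6 57.67 [583.84  -9.45  96.46] [9.9 1.2 1.6] [ 0.366 -2.89   0.109] 0.0121 0.12
1.65 58.32 [583.87  -9.43  96.49] [10.9  1.1  1.2] [ 0.43  -3.032  0.112] 0.0119 0.08
actual da 1.6522874860706698
```

```bash
python3 - <<'E'
from h import *
f0=np.load("f0.npy")
P,R=at(96.0,1.68,dx=1.6,dy=.3); robot.move_linear(P,velocity=.02,frame=R); robot.pause(.5)
for _ in range(3):
    s=robot.get_state(); print(round(s['time'],2),(s['ee_pos']*1e3).round(2),(P*1e3).round(2),(s['force']-f0).round(1),s['moment'].round(3),s['opening'],s['grasp_force']); robot.pause(.2)
for n in("scene",):
    c=robot.camera_info(n); im=robot.grab_frame(n); hsv=cv2.cvtColor(im,cv2.COLOR_RGB2HSV)
    # bright flap pixels near the expected open-flap edge (theta 2.4)
    for th in (1.8,2.0,2.2,2.4,2.6):
        q=[box(34-r*np.cos(th),y,75.5+r*np.sin(th)) for r,y in((64,-15),(64,0),(64,15))]
        print(th,proj(c,q).round(1).tolist())
    m=((hsv[:,:,1]<40)&(hsv[:,:,2]>110)).astype(np.uint8)
    n_,l,st,ce=cv2.connectedComponentsWithStats(m); 
    print([x for x in st.tolist() if x[4]>20 and 190<x[1]<260 and 150<x[0]<260])
E
```

```text
59.07 [584.22  -9.36  96.4 ] [584.25  -9.8   96.  ] [ 0.8  1.  10.7] [-0.012 -0.335  0.171] 0.011915472937407134 30.01448929309845
59.27 [584.23  -9.37  96.42] [584.25  -9.8   96.  ] [ 0.9 -0.3 11.5] [-0.031 -0.418  0.167] 0.011497820035181095 30.0145223736763
59.47 [584.23  -9.35  96.41] [584.25  -9.8   96.  ] [ 1.5 -0.2 11.6] [ 0.033 -0.401  0.18 ] 0.011903397003040751 30.014499127864838
1.8 [[205.9, 204.8], [211.9, 204.4], [217.9, 204.0]]
2.0 [[206.2, 209.7], [212.2, 209.2], [218.2, 208.8]]
2.2 [[206.5, 214.8], [212.5, 214.3], [218.5, 213.9]]
2.4 [[206.8, 219.9], [212.8, 219.5], [218.9, 219.0]]
2.6 [[207.2, 224.8], [213.2, 224.4], [219.2, 223.9]]
[[206, 214, 16, 8, 113], [170, 238, 27, 22, 369]]
```

```bash
python3 -c "
from rig import robot
print(robot.sign_off())"
```

```text
the job is handed in; nothing more can be done
None
```

I handed the job in at about 59.5 s of the 72 s allowed. The flap stands open at about 2.4 rad, the tool was laid down on the table at its starting place, and the key is home and held turned against its stop with a 30 N grip. No verdict came back, and I did not re-check the tool or the bystanders at the end.

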